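# Feed the card tray through the gated chute

## Task

Feed the tray of cards through the wooden chute: with one fingertip press the long metal plate beside the chute fully down so that its gate sinks open, and keep it down while your other fingertip pushes the tray along the chute floor until the whole tray is past the gate. Then let go so that the gate springs up shut behind the tray. Slide the tray only, do not lift or tip it, and leave the cup, the tape roll and the loose card pack where they are.

Things in the scene. Friction and masses are not known exactly. Their poses are not given: they have to be found in the camera images.
- chute: Fixed brown wooden chute. Origin: on the table, under mid channel at the gate. y = direction of travel (roughly to the robot's left), x = across, towards the press plate (roughly away from the robot). Channel floor 55 mm above the table, 62 mm wide (x -31 to +31); side walls 6 mm thick, tops 77 mm above the table. It runs from y -230 mm (open end) to an end stop at y +135 mm.
- gate_blade (a point): Middle of the gate's top edge. The gate is an aluminium blade across the channel, 8 mm thick (chute y -4 to +4 mm), standing 14 mm above the channel floor when shut. Pressing the plate sinks it into a slot in the floor, so nothing overhead bars a finger. Blade and press plate are one piece.
- gate (a joint): Gate angle, rad: 0 shut (sprung up), 0.22 fully down at its stop. The blade is wholly below the channel floor above 0.125; held open means above 0.15. Hinge axis along chute y, at chute x +150 mm, 82.5 mm above the table. Its spring takes about 4 N at the plate's gate_plate line at first, 7 N fully down.
- gate_plate (a point): On top of the press plate, a flat aluminium plate 5 mm thick beside the chute (chute x +42 to +150, y -215 to +45 mm). This point: chute x +62, y -85 mm, 85 mm above the table when shut, 19 mm lower (11 mm above the channel floor) fully pressed. A fingertip can slide along it in y while another is in the channel at x 0, the chute wall between them.
- tray: Grey tray holding a block of white cards, 56 mm (x) by 100 mm (y) by 24 mm high, the cards' top 30 mm above its underside; about 0.25 kg, all one piece. Origin: centre of its underside. Stands on the channel floor before the gate, long side along the chute (its y = chute y within a few degrees), 3 mm play to each wall. Its back end is 50 mm behind the origin.
- cup: Clear drinking cup, 72 mm wide, 100 mm high, standing beyond the end of the chute; origin at the centre of its underside. Not to be disturbed.
- tape: Tape roll lying flat, 70 mm outside diameter, 24 mm high, on the robot's side of the chute; origin at the centre of its underside. Not to be disturbed.
- pack: Loose pack of cards lying flat, 60 x 90 x 22 mm, on the robot's side of the chute; origin at the centre of its underside. Not to be disturbed.

How it is judged:
By the outcome, as a careful person would: the job done as asked, in the order asked, and still so for the second after the job is handed in, with the robot touching nothing.
It also fails if it takes over 51 s, if anything falls off the work surface, if the arm or the gripper's body presses on something with over 40 N, if the wrist force passes 120 N, or if a joint passes its speed limit or range.

## Robot

A 6-joint arm with a two-finger parallel gripper is mounted at the origin on the work surface. World frame = base frame: x ahead of the robot, y to its left, z up, the work surface at z = 0. Lengths are in mm, angles in degrees, forces in N, time in s.
With the tool pointing down it reaches from about 350 to 850 mm from the base axis. Payload 8.1 kg.
Tool frame: the origin (TCP) lies on the mounting face of the last link; the fingertips stand 173 mm ahead of it and the grasp point (between the pads) lies 155 mm ahead of it; z points along the fingers, y is the direction in which the jaws open and shut (so a half turn about z gives the same grasp; the last joint's range is limited). The gripper opens to 85 mm and grips with 20 to 120 N. Pads are 22 mm wide; open, the fingers measure 114 mm over their backs; the gripper's body (76 mm by 85 mm) begins 54 mm behind the grasp point. The pads swing forward as they close: fully open they stand 13 mm farther back than shut.
Start: joints at [67.873, 7.471, 85.268, -0, 87.261, -4.893], TCP at [177.749, 573.072, 404.692] pointing down, gripper open.
Joint ranges: [-169.43, 169.43], [-51.17, 129.36], [1.28, 143.12], [-76.62, 256.62], [0, 156.53], [-152.29, 152.29]. Speed limits (degrees/s): [136.94, 136.94, 159.86, 180, 180, 180].

## Interface

Orientations are given as [roll, pitch, yaw] about the fixed x, y, z axes, in that order (R = Rz(yaw) Ry(pitch) Rx(roll)).
In Python, from bench import * gives the robot as it stands.
- The arm moves only by the shell command python3 -m jog 'ROWS' [FORCE]. ROWS is JSON, a list of rows, each an object of numbers: "tx", "ty", "tz": the shift along the tool's x, y, z as a fraction of full scale; "ax", "ay", "az": the turn, a rotation vector about the tool's x, y, z as a fraction of full scale; "hand": the opening, from 0 (shut) to 1 (fully open). A call has 1 to 5 rows; each row is the pose to reach, as a shift and turn from the pose commanded when the call began, along the tool's axes at that moment; what a row does not reach only later rows make up. Full scale, the value 1, is 150 mm for a shift and 45 degrees for a turn. A row lasts 1/12 s, in which the tool goes at most 41.7 mm and 7.16 degrees, less where a joint would pass 70% of its speed; a pose out of reach is approached as far as the arm can. A call with a number of a shift or a turn outside -1 to 1 is refused whole. A call with a gripper value outside its range is refused whole. The fingers move at their own pace and stop on an object; FORCE is the grip in N (left out, the last holds). Time passes only in rows, so rows that repeat a pose let the fingers close. It gives the time, the measured TCP pose, the force and the opening at its end, in the units of the state.
- sense(): the state, without advancing time (a new reading comes with each control period).
- snapshot(name): name is "side" or "top"; returns a dict with "pixels" (384x512x3 uint8, red, green, blue), "z_map" (384x512 float32, mm along the optical axis (not along the pixel's ray), 0 where there is no reading), "intrinsics" (3x3 intrinsics, pixels), "R" (3x3) and "t" (3): a world point X has camera coordinates R X + t. Camera axes: x right, y down, z forward; pixel columns grow to the right and rows downward; lengths in mm; the calibration is good to about 2 mm. A picture is of the moment at which its call begins.
- hand_in(): hands the job in, once; it reports no verdict.
The state is a dict: "time": time; "joint_pos": joint angles; "qd": joint speeds; "joint_efforts": joint torques, N m; "tool_pos": TCP position; "tcp_rot": TCP orientation; "ft_force": force on the tool from outside, world axes, zero at the start; "wrist_torque": the same for the moment, N m; "finger_gap": finger opening in mm.
Only numpy, scipy, OpenCV 4.12 (cv2) and the standard library are available. Lean on these libraries where they do the work, as an engineer would, in place of code of your own. Each camera call takes 0.05 s, during which the arm holds its last target.

## Working session

There is one attempt and no reset: what is moved stays moved. The work goes in short steps, Python scripts to look and compute and a shell command to move; the robot and the scene stay as the last step left them, time stands still between calls to the robot, and variables do not carry over. Pictures are saved under pics/ and viewed, and the job is handed in when it is done.

```bash
ls; mkdir -p pics
python3 - <<'E'
from bench import *
import cv2
print(sense())
for n in("top","side"):
    s=snapshot(n); cv2.imwrite(f"pics/{n}0.png",s["pixels"][:,:,::-1]); print(n,s["intrinsics"],s["R"],s["t"],(s["z_map"]>0).mean())
E
```

```text
pics
{'time': 0.0, 'joint_pos': array([ 6.78719178e+01,  7.51524756e+00,  8.53287779e+01,  8.23911644e-04,
        8.72600468e+01, -4.89362025e+00]), 'qd': array([ 0.0786387 ,  0.09368932, -0.02881557, -0.0106592 , -0.03882892,
        0.0151219 ]), 'joint_efforts': array([-8.42337286e-04, -5.69385445e+01, -5.00554597e+01, -3.01971077e-04,
        1.46097873e-02, -4.83468591e-05]), 'tool_pos': array([177.66742561, 572.85993197, 403.64747888]), 'tcp_rot': array([-1.79896377e+02, -9.69788123e-03,  1.62765489e+02]), 'ft_force': array([-0.33778353,  0.23872744, -0.13798684]), 'wrist_torque': array([-0.03906201,  0.02315225,  0.01260887]), 'finger_gap': 85.35933890202423}
top [[436.21457725   0.         255.22505853]
 [  0.         436.21457725 187.65262043]
 [  0.           0.           1.        ]] [[ 0.0029079  -0.99999223 -0.00266326]
 [-0.98565375 -0.00241674 -0.16876271]
 [ 0.16875496  0.0031158  -0.98565311]] [119.87002588 548.81662036 981.4890891 ] 0.9958648681640625
side [[383.49718798   0.         253.83764457]
 [  0.         383.49718798 193.30148112]
 [  0.           0.           1.        ]] [[-0.95288506 -0.30265635  0.02022874]
 [-0.22975079  0.67658931 -0.69960095]
 [ 0.19805212 -0.67128686 -0.71424737]] [554.93692172  97.12197386 899.80368563] 0.9962666829427084
```

View pics/top0.png

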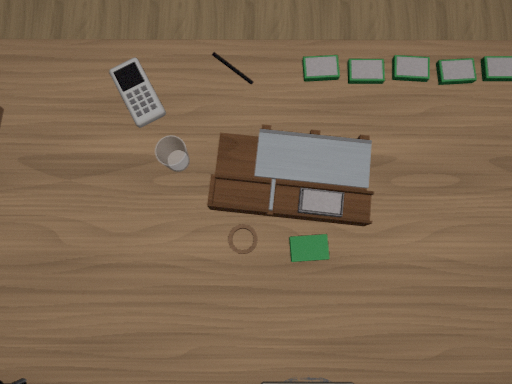

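View pics/side0.png

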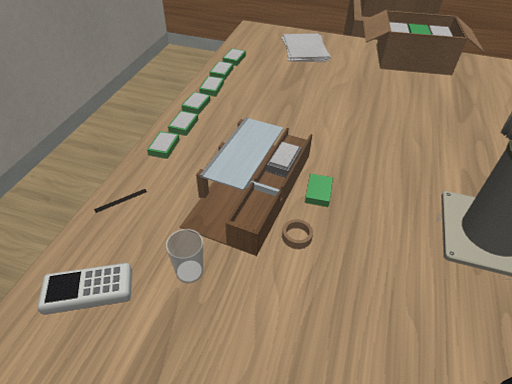

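The top view shows the plate at about (258–372, 130–188), the gate at (272,195) and the tray at (322,202). The cup is at (172,153), the tape at (243,239) and the pack at (310,248). Next I'll measure them in 3D.

```bash
cat > h.py <<'E'
from bench import *
import numpy as np, cv2
def pts(s):
    K=s["intrinsics"];z=s["z_map"];v,u=np.mgrid[:384,:512]
    c=np.stack([(u-K[0,2])/K[0,0]*z,(v-K[1,2])/K[1,1]*z,z],-1)
    return (c-s["t"])@s["R"]
def ray(s,u,v,h):
    K=s["intrinsics"];d=s["R"].T@np.array([(u-K[0,2])/K[0,0],(v-K[1,2])/K[1,1],1]);o=-s["R"].T@s["t"]
    return o+d*(h-o[2])/d[2]
E
python3 - <<'E'
from h import *
s=snapshot("top");P=pts(s);im=s["pixels"]
hsv=cv2.cvtColor(im,cv2.COLOR_RGB2HSV)
c=cv2.resize(im[110:270,140:390],None,fx=3.2,fy=3.2,interpolation=cv2.INTER_CUBIC);cv2.imwrite("pics/crop.png",c[:,:,::-1])
Z=P[...,2]
print("table z",np.median(Z[280:340,100:400]))
roi=np.zeros(Z.shape,bool);roi[120:230,200:380]=1
def blob(m,h,name):
    n,l,st,ce=cv2.connectedComponentsWithStats(m.astype(np.uint8))
    for i in range(1,n):
        if st[i,4]<25: continue
        vu=np.argwhere(l==i); w=np.array([ray(s,u,v,h)[:2] for v,u in vu])
        r=cv2.minAreaRect(w.astype(np.float32)); print(name,st[i],r,"z",np.median(Z[l==i]))
S=hsv[...,1];V=hsv[...,2]
m=roi&(S<70)&(V>110)
blob(m,82,"bright")
blob((hsv[...,0]>50)&(hsv[...,0]<85)&(S>120)&(np.mgrid[:384,:512][0]>200),22,"pack")
# height based
for lo,hi in((70,80),(80,92)):
    blob(roi&(Z>lo)&(Z<hi),(lo+hi)/2,f"h{lo}")
E
```

```text
table z 1.057966119255227
bright [ 254  130  118   59 5067] ((611.1915893554688, -11.367782592773438), (263.022705078125, 113.6661605834961), 84.45350646972656) z 85.47090085550636
bright [269 179   7  31 116] ((528.3377685546875, 83.69168090820312), (9.064748764038086, 69.28649139404297), 83.82328033447266) z 69.47806523494015
bright [302 189  40  25 774] ((512.2424926757812, -28.61574935913086), (86.25753784179688, 46.695953369140625), 83.32019805908203) z 85.53682768368355
pack [290 235  39  27 903] ((409.55621337890625, -4.800750732421875), (56.89702224731445, 87.47384643554688), 4.192215919494629) z 22.607192113973177
h70 [262 124   9   6  27] ((689.5249633789062, 96.01070404052734), (19.621532440185547, 9.664104461669922), 81.67391204833984) z 78.61776660156515
h70 [311 129  10   6  26] ((677.2391967773438, -19.183494567871094), (21.398033142089844, 10.216926574707031), 83.5190200805664) z 78.2610692959451
h70 [207 174  61  38 349] ((532.0316772460938, 159.10191345214844), (138.07107543945312, 75.03572082519531), 83.59458923339844) z 77.32499830839315
h70 [239 177  32   7  90] ((562.0313110351562, 122.95944213867188), (72.39503479003906, 7.494136333465576), 83.69143676757812) z 77.15667957556167
h70 [274 181 100  43 745] ((511.50439453125, -34.67454528808594), (220.79408264160156, 75.46979522705078), 83.81358337402344) z 77.28662784464942
h80 [ 255  125  117   63 5476] ((617.0895385742188, -12.079940795898438), (259.78271484375, 123.02300262451172), 84.0555419921875) z 85.56636584693283
h80 [302 188  42  28 820] ((511.0630798339844, -30.254497528076172), (92.76578521728516, 54.39904022216797), 83.51648712158203) z 85.38458118770495
```

View pics/crop.png

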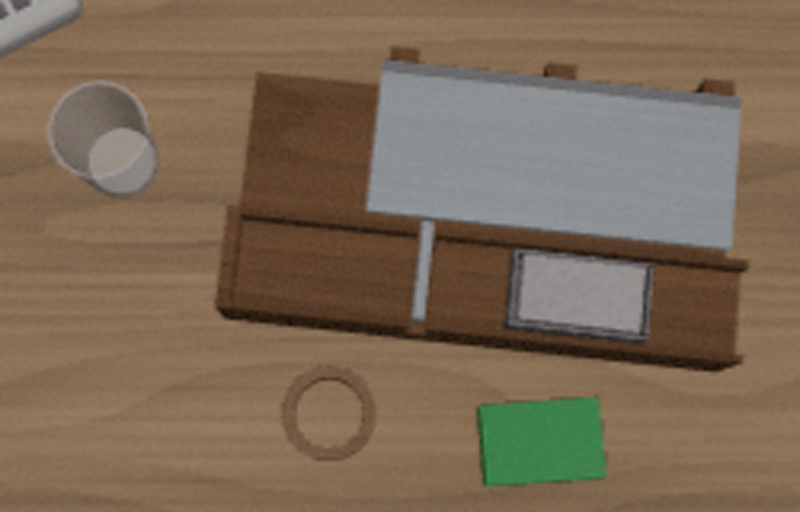

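```bash
cat >> h.py <<'E'
from scipy.spatial.transform import Rotation as Rn
O=np.array([524.5,85.5]);yc=np.array([.108,.994]);xc=np.array([.994,-.108])
def goal(cx,cy,z,yaw=83.8):
    s=sense();p=s["tool_pos"];R=Rn.from_euler("xyz",s["tcp_rot"],degrees=True)
    T=np.r_[O+cx*xc+cy*yc,z]
    d=R.inv().apply(T-p)/150; a=(R.inv()*Rn.from_euler("xyz",[180,0,yaw],degrees=True)).as_rotvec(degrees=True)/45
    q=p[:2]-O
    print("t %.2f"%s["time"],"tcp",p.round(1),s["tcp_rot"].round(2),"chute",round(q@xc,1),round(q@yc,1),"F",s["ft_force"].round(1),"gap",round(s["finger_gap"],1))
    print("need d",d.round(3),"a",a.round(3))
E
python3 -c "
from h import *
goal(31,-192,404)"
```

```text
t 0.15 tcp [177.7 572.9 403.9] [-1.7992e+02 -1.0000e-02  1.6276e+02] chute -397.4 447.0 F [-0.3  0.1  0.1] gap 85.3
need d [-3.619 -3.635  0.004] a [-2.000e-03  1.000e-03  1.755e+00]
```

```bash
python3 -m jog '[{"tx":-0.9,"ty":-0.9,"az":0.5,"hand":0.56},{"tx":-0.9,"ty":-0.9,"az":0.5,"hand":0.56},{"tx":-0.9,"ty":-0.9,"az":0.5,"hand":0.56},{"tx":-0.9,"ty":-0.9,"az":0.5,"hand":0.56},{"tx":-0.9,"ty":-0.9,"az":0.5,"hand":0.56}]'; python3 -c "
from h import *
goal(31,-192,404)"
```

```text
t 0.15 tcp [177.7 572.9 403.9] [-1.7992e+02 -1.0000e-02  1.6276e+02] chute -397.4 447.0 F [-0.3  0.1  0.1] gap 85.3
need d [-3.619 -3.635  0.004] a [-2.000e-03  1.000e-03  1.755e+00]invalid input at $[0]: expected keys tx, ty, tz, ax, ay, az, hand
```

All seven keys are needed in every row.

```bash
python3 -m jog '[{"tx":-0.9,"ty":-0.9,"tz":0,"ax":0,"ay":0,"az":0.5,"hand":0.56},{"tx":-0.9,"ty":-0.9,"tz":0,"ax":0,"ay":0,"az":0.5,"hand":0.56},{"tx":-0.9,"ty":-0.9,"tz":0,"ax":0,"ay":0,"az":0.5,"hand":0.56},{"tx":-0.9,"ty":-0.9,"tz":0,"ax":0,"ay":0,"az":0.5,"hand":0.56},{"tx":-0.9,"ty":-0.9,"tz":0,"ax":0,"ay":0,"az":0.5,"hand":0.56}]'; python3 -c "
from h import *
goal(31,-192,404)"
```

```text
time: 0.57
tool_pos: [267.7, 401.3, 404.2]
tcp_rot: [-179.9, 0.1, 140.1]
ft_force: [-0.8, 0.5, 0.2]
finger_gap: 47.8
t 0.57 tcp [267.7 401.3 404.2] [-1.7994e+02  7.0000e-02  1.4010e+02] chute -289.4 286.1 F [-0.8  0.5  0.2] gap 47.8
need d [-3.546 -1.467  0.007] a [-1.000e-03  2.000e-03  1.251e+00]
```

```bash
python3 -m jog '[{"tx":-1,"ty":-0.4,"tz":0,"ax":0,"ay":0,"az":0.5,"hand":0.56},{"tx":-1,"ty":-0.4,"tz":0,"ax":0,"ay":0,"az":0.5,"hand":0.56},{"tx":-1,"ty":-0.4,"tz":0,"ax":0,"ay":0,"az":0.5,"hand":0.56},{"tx":-1,"ty":-0.4,"tz":0,"ax":0,"ay":0,"az":0.5,"hand":0.56},{"tx":-1,"ty":-0.4,"tz":0,"ax":0,"ay":0,"az":0.5,"hand":0.56}]'; python3 -c "
from h import *
goal(31,-192,404)"
```

```text
time: 0.98
tool_pos: [346.0, 257.4, 404.6]
tcp_rot: [180.0, 0.2, 117.4]
ft_force: [0.5, 0.1, 0.2]
finger_gap: 47.9
t 0.98 tcp [346.  257.4 404.6] [1.7999e+02 1.5000e-01 1.1735e+02] chute -196.0 151.6 F [0.5 0.1 0.2] gap 47.9
need d [-2.746 -0.005  0.011] a [0.001 0.003 0.746]
```

```bash
python3 -m jog '[{"tx":-1,"ty":0,"tz":0,"ax":0,"ay":0,"az":0.5,"hand":0.56},{"tx":-1,"ty":0,"tz":0,"ax":0,"ay":0,"az":0.5,"hand":0.56},{"tx":-1,"ty":0,"tz":0,"ax":0,"ay":0,"az":0.5,"hand":0.56},{"tx":-1,"ty":0,"tz":0,"ax":0,"ay":0,"az":0.5,"hand":0.56},{"tx":-1,"ty":0,"tz":0,"ax":0,"ay":0,"az":0.5,"hand":0.56}]'; python3 -c "
from h import *
goal(31,-192,404)"
```

```text
time: 1.4
tool_pos: [415.0, 126.0, 404.5]
tcp_rot: [180.0, 0.1, 94.9]
ft_force: [0.2, -0.0, 0.2]
finger_gap: 47.9
t 1.40 tcp [415.  126.  404.5] [1.7998e+02 1.0000e-01 9.4950e+01] chute -113.2 28.4 F [ 0.2 -0.   0.2] gap 47.9
need d [-1.627  0.659  0.007] a [0.001 0.002 0.248]
```

```bash
python3 -m jog '[{"tx":-1,"ty":0.4,"tz":0,"ax":0,"ay":0,"az":0.25,"hand":0.56},{"tx":-1,"ty":0.4,"tz":0,"ax":0,"ay":0,"az":0.25,"hand":0.56},{"tx":-1,"ty":0.4,"tz":0,"ax":0,"ay":0,"az":0.25,"hand":0.56},{"tx":-1,"ty":0.4,"tz":0,"ax":0,"ay":0,"az":0.25,"hand":0.56},{"tx":-1,"ty":0.4,"tz":0,"ax":0,"ay":0,"az":0.25,"hand":0.56}]'; python3 -c "
from h import *
goal(31,-192,404)"
```

```text
time: 1.82
tool_pos: [488.7, -18.8, 404.3]
tcp_rot: [180.0, 0.1, 83.8]
ft_force: [0.9, 0.1, -0.2]
finger_gap: 47.8
t 1.82 tcp [488.7 -18.8 404.3] [1.7998e+02 1.2000e-01 8.3820e+01] chute -24.3 -107.5 F [ 0.9  0.1 -0.2] gap 47.8
need d [-0.563  0.369  0.003] a [0.001 0.003 0.   ]
```

```bash
python3 -m jog '[{"tx":-0.26,"ty":0.18,"tz":0,"ax":0,"ay":0,"az":0,"hand":0.56},{"tx":-0.5,"ty":0.36,"tz":0,"ax":0,"ay":0,"az":0,"hand":0.56},{"tx":-0.563,"ty":0.369,"tz":0.2,"ax":0,"ay":0,"az":0,"hand":0.56},{"tx":-0.563,"ty":0.369,"tz":0.4,"ax":0,"ay":0,"az":0,"hand":0.56},{"tx":-0.563,"ty":0.369,"tz":0.6,"ax":0,"ay":0,"az":0,"hand":0.56}]'
python3 - <<'E'
from h import *
goal(31,-192,300)
for n in("top","side"):
    s=snapshot(n);im=s["pixels"]
    c=im[100:280,200:420] if n=="top" else im[60:270,150:400]
    cv2.imwrite(f"pics/{n}1.png",cv2.resize(c,None,fx=3.,fy=3.,interpolation=cv2.INTER_CUBIC)[:,:,::-1][:600])
E
```

```text
time: 2.23
tool_pos: [533.8, -104.8, 313.7]
tcp_rot: [180.0, -0.0, 83.9]
ft_force: [-0.1, 0.8, -1.0]
finger_gap: 48.0
t 2.23 tcp [ 533.8 -104.8  313.7] [ 1.7995e+02 -1.0000e-02  8.3950e+01] chute 29.8 -188.2 F [-0.1  0.8 -1. ] gap 48.0
need d [-0.025  0.008  0.091] a [ 0.001 -0.     0.003]
```

View pics/top1.png

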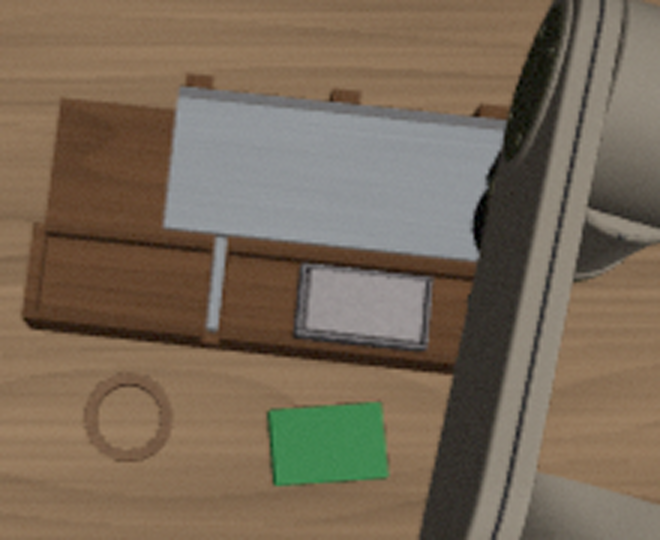

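View pics/side1.png

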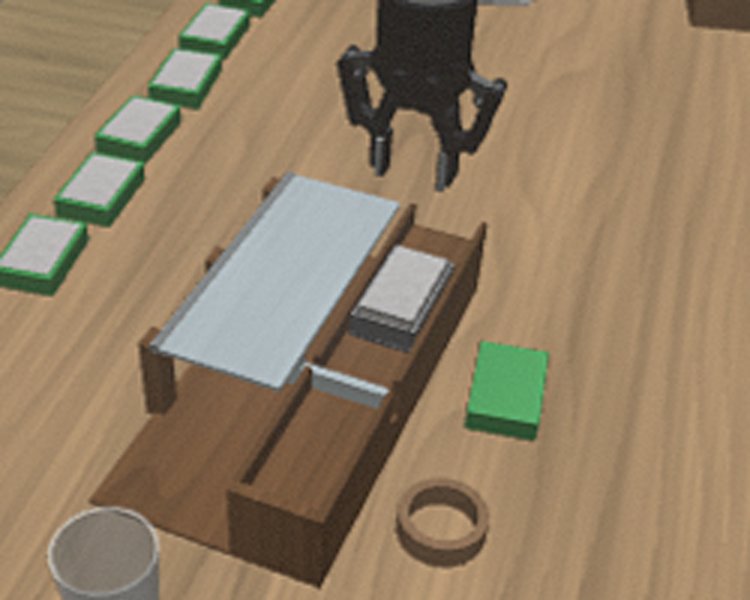

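The side view shows both fingertips, at about (276,117) and (298,122) in the full image, lined up with the plate and the channel. I'll check tip height and position from the point cloud.

Run:
```python
from h import *
s=snapshot("side");P=pts(s)
q=P[...,:2]-O;cx=q@xc;cy=q@yc
goal(31,-192,300)
m=(P[...,2]>120)&(P[...,2]<200)&(abs(cy+188)<40)&(cx>-60)&(cx<120)
for a,b in((-40,31),(31,110)):
    k=m&(cx>a)&(cx<b);z=P[k][:,2];zm=np.percentile(z,2)
    k2=k&(P[...,2]<zm+15)
    print("zmin",z.min(),zm,"cx",np.percentile(cx[k2],[5,50,95]),"cy",np.percentile(cy[k2],[5,50,95]),k2.sum())
```

```text
t 2.38 tcp [ 532.1 -103.3  311.8] [-1.7962e+02 -9.0000e-02  8.4050e+01] chute 27.9 -186.8 F [-0.4  0.3  0.6] gap 47.9
need d [-0.034  0.021  0.079] a [-0.009 -0.002  0.006]
zmin 140.32745930292538 144.0093383665126 cx [-11.7198057   -5.17160279   0.71677151] cy [-188.24706812 -177.55640114 -173.09624408] 40
zmin 139.2908641298327 141.4644131425405 cx [49.12978994 51.18752249 60.94070568] cy [-191.91415401 -177.41705499 -174.09725385] 34
```

```bash
python3 -m jog '[{"tx":-0.034,"ty":0.021,"tz":0.08,"ax":0,"ay":0,"az":0,"hand":0.56},{"tx":-0.034,"ty":0.021,"tz":0.18,"ax":0,"ay":0,"az":0,"hand":0.56},{"tx":-0.034,"ty":0.021,"tz":0.28,"ax":0,"ay":0,"az":0,"hand":0.56},{"tx":-0.034,"ty":0.021,"tz":0.3,"ax":0,"ay":0,"az":0,"hand":0.56},{"tx":-0.034,"ty":0.021,"tz":0.3,"ax":0,"ay":0,"az":0,"hand":0.56}]'; python3 -c "
from h import *
goal(31,-192,238)"
```

```text
time: 2.8
tool_pos: [536.2, -109.5, 270.1]
tcp_rot: [180.0, 0.0, 84.1]
ft_force: [0.0, -0.3, -0.3]
finger_gap: 47.8
t 2.80 tcp [ 536.2 -109.5  270.1] [179.98   0.    84.05] chute 32.7 -192.5 F [ 0.  -0.3 -0.3] gap 47.8
need d [ 0.004 -0.011  0.214] a [0.    0.    0.006]
```

Next I'll press down slowly, still clear of the tray.

```bash
python3 -m jog '[{"tx":0,"ty":-0.01,"tz":0.04,"ax":0,"ay":0,"az":0,"hand":0.56},{"tx":0,"ty":-0.01,"tz":0.08,"ax":0,"ay":0,"az":0,"hand":0.56},{"tx":0,"ty":-0.01,"tz":0.12,"ax":0,"ay":0,"az":0,"hand":0.56},{"tx":0,"ty":-0.01,"tz":0.12,"ax":0,"ay":0,"az":0,"hand":0.56},{"tx":0,"ty":-0.01,"tz":0.12,"ax":0,"ay":0,"az":0,"hand":0.56}]';  python3 -m jog '[{"tx":0,"ty":0,"tz":0.03,"ax":0,"ay":0,"az":0,"hand":0.56},{"tx":0,"ty":0,"tz":0.05,"ax":0,"ay":0,"az":0,"hand":0.56},{"tx":0,"ty":0,"tz":0.07,"ax":0,"ay":0,"az":0,"hand":0.56},{"tx":0,"ty":0,"tz":0.07,"ax":0,"ay":0,"az":0,"hand":0.56},{"tx":0,"ty":0,"tz":0.07,"ax":0,"ay":0,"az":0,"hand":0.56}]'; python3 -c "
from h import *
goal(31,-192,238)"
```

```text
time: 3.22
tool_pos: [534.9, -109.6, 252.5]
tcp_rot: [179.9, 0.0, 84.0]
ft_force: [-0.1, 0.1, 6.2]
finger_gap: 47.6
time: 3.63
tool_pos: [535.3, -109.7, 242.7]
tcp_rot: [179.8, 0.0, 84.0]
ft_force: [0.4, 0.5, 6.7]
finger_gap: 47.7
t 3.63 tcp [ 535.3 -109.7  242.7] [1.7983e+02 2.0000e-02 8.4020e+01] chute 31.8 -192.8 F [0.4 0.5 6.7] gap 47.7
need d [ 0.006 -0.006  0.031] a [0.004 0.    0.005]
```

```bash
python3 -m jog '[{"tx":0,"ty":0,"tz":0.015,"ax":0,"ay":0,"az":0,"hand":0.56},{"tx":0,"ty":0,"tz":0.03,"ax":0,"ay":0,"az":0,"hand":0.56},{"tx":0,"ty":0,"tz":0.03,"ax":0,"ay":0,"az":0,"hand":0.56}]';python3 -m jog '[{"tx":0,"ty":0,"tz":0.01,"ax":0,"ay":0,"az":0,"hand":0.56},{"tx":0,"ty":0,"tz":0.01,"ax":0,"ay":0,"az":0,"hand":0.56}]'
python3 - <<'E'
from h import *
goal(31,-192,238)
s=snapshot("side");P=pts(s);q=P[...,:2]-O;cx=q@xc;cy=q@yc
m=(cx>50)&(cx<75)&(cy>-120)&(cy<35);print("plate z at 62",np.median(P[m][:,2]))
c=s["pixels"][60:270,150:400];cv2.imwrite("pics/side2.png",cv2.resize(c,None,fx=2.8,fy=2.8,interpolation=cv2.INTER_CUBIC)[:,:,::-1])
E
```

```text
time: 3.88
tool_pos: [535.6, -109.7, 238.4]
tcp_rot: [179.8, 0.0, 84.0]
ft_force: [1.2, 1.1, 7.9]
finger_gap: 47.7
time: 4.05
tool_pos: [535.8, -109.7, 237.2]
tcp_rot: [179.7, 0.0, 84.0]
ft_force: [2.4, 0.7, 9.1]
finger_gap: 47.7
t 4.05 tcp [ 535.8 -109.7  237.2] [1.7974e+02 3.0000e-02 8.4020e+01] chute 32.3 -192.8 F [2.4 0.7 9.1] gap 47.7
need d [ 0.006 -0.009 -0.006] a [0.006 0.001 0.005]
plate z at 62 66.30763824095195
```

View pics/side2.png

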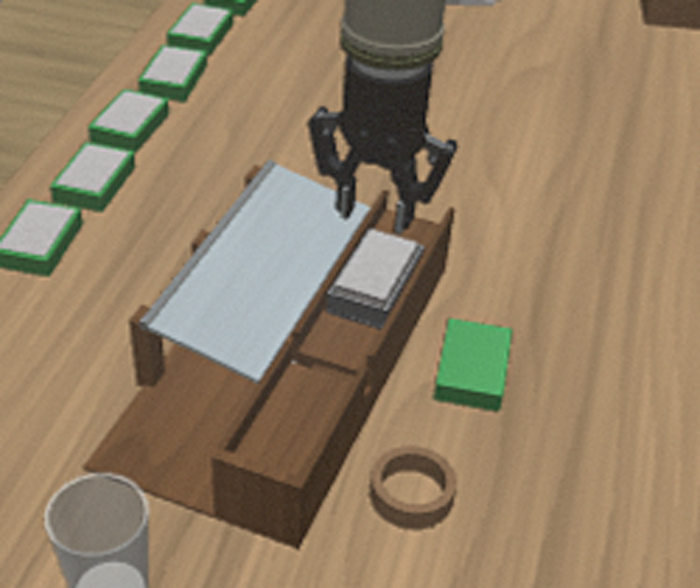

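The plate is fully down (66.3 mm against an expected 66) and the gate slot is flush, so I'll start the push.

```bash
python3 -m jog '[{"tx":0.03,"ty":0,"tz":0,"ax":0,"ay":0,"az":0,"hand":0.56},{"tx":0.06,"ty":0,"tz":0,"ax":0,"ay":0,"az":0,"hand":0.56},{"tx":0.08,"ty":0,"tz":0,"ax":0,"ay":0,"az":0,"hand":0.56},{"tx":0.1,"ty":0,"tz":0,"ax":0,"ay":0,"az":0,"hand":0.56},{"tx":0.12,"ty":0,"tz":0,"ax":0,"ay":0,"az":0,"hand":0.56}]';python3 -m jog '[{"tx":0.02,"ty":0,"tz":0,"ax":0,"ay":0,"az":0,"hand":0.56},{"tx":0.05,"ty":0,"tz":0,"ax":0,"ay":0,"az":0,"hand":0.56},{"tx":0.08,"ty":0,"tz":0,"ax":0,"ay":0,"az":0,"hand":0.56},{"tx":0.11,"ty":0,"tz":0,"ax":0,"ay":0,"az":0,"hand":0.56},{"tx":0.14,"ty":0,"tz":0,"ax":0,"ay":0,"az":0,"hand":0.56}]'; python3 -c "
from h import *
goal(31,8,238)"
```

```text
time: 4.52
tool_pos: [537.0, -92.4, 236.8]
tcp_rot: [179.9, 0.1, 84.0]
ft_force: [-2.4, -7.4, 6.5]
finger_gap: 47.8
time: 4.93
tool_pos: [539.1, -71.7, 236.8]
tcp_rot: [179.9, 0.1, 84.0]
ft_force: [-2.4, -5.6, 7.8]
finger_gap: 48.0
t 4.93 tcp [539.1 -71.7 236.8] [1.7986e+02 1.3000e-01 8.3980e+01] chute 31.5 -154.7 F [-2.4 -5.6  7.8] gap 48.0
need d [ 1.084 -0.    -0.01 ] a [0.003 0.003 0.004]
```

```bash
python3 -m jog '[{"tx":0.04,"ty":0,"tz":0,"ax":0,"ay":0,"az":0,"hand":0.56},{"tx":0.08,"ty":0,"tz":0,"ax":0,"ay":0,"az":0,"hand":0.56},{"tx":0.12,"ty":0,"tz":0,"ax":0,"ay":0,"az":0,"hand":0.56},{"tx":0.16,"ty":0,"tz":0,"ax":0,"ay":0,"az":0,"hand":0.56},{"tx":0.2,"ty":0,"tz":0,"ax":0,"ay":0,"az":0,"hand":0.56}]';python3 -m jog '[{"tx":0.04,"ty":0,"tz":0,"ax":0,"ay":0,"az":0,"hand":0.56},{"tx":0.08,"ty":0,"tz":0,"ax":0,"ay":0,"az":0,"hand":0.56},{"tx":0.12,"ty":0,"tz":0,"ax":0,"ay":0,"az":0,"hand":0.56},{"tx":0.16,"ty":0,"tz":0,"ax":0,"ay":0,"az":0,"hand":0.56},{"tx":0.2,"ty":0,"tz":0,"ax":0,"ay":0,"az":0,"hand":0.56}]'
python3 - <<'E'
from h import *
goal(31,8,238)
s=snapshot("side");P=pts(s);q=P[...,:2]-O;cx=q@xc;cy=q@yc
m=(cx>55)&(cx<70)&(cy>-30)&(cy<35);print("plate z at 62",np.median(P[m][:,2]))
c=s["pixels"][60:270,150:400];cv2.imwrite("pics/side3.png",cv2.resize(c,None,fx=2.8,fy=2.8,interpolation=cv2.INTER_CUBIC)[:,:,::-1])
E
```

```text
time: 5.35
tool_pos: [542.3, -41.7, 236.8]
tcp_rot: [179.9, 0.1, 84.0]
ft_force: [-2.7, -5.3, 8.0]
finger_gap: 47.8
time: 5.77
tool_pos: [545.5, -12.0, 236.9]
tcp_rot: [179.9, 0.1, 84.0]
ft_force: [-2.2, -6.7, 8.5]
finger_gap: 47.7
t 5.77 tcp [545.5 -12.  236.9] [1.7985e+02 1.3000e-01 8.3980e+01] chute 31.4 -94.6 F [-2.2 -6.7  8.5] gap 47.7
need d [ 0.684 -0.001 -0.009] a [0.003 0.003 0.004]
plate z at 62 414.2374440579549
```

View pics/side3.png

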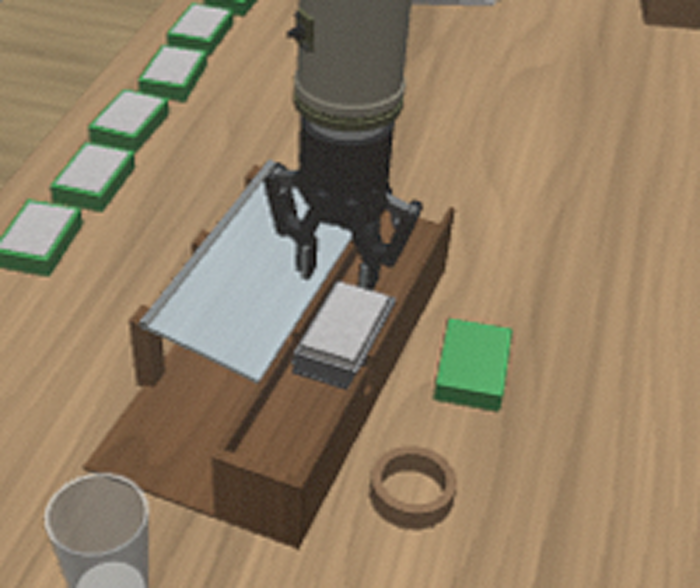

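The tray is crossing the open gate, straight and flat. (The plate-height reading here is spoiled because the arm hides that patch.) I'll keep pushing.

```bash
python3 -m jog '[{"tx":0.04,"ty":0,"tz":0,"ax":0,"ay":0,"az":0,"hand":0.56},{"tx":0.08,"ty":0,"tz":0,"ax":0,"ay":0,"az":0,"hand":0.56},{"tx":0.12,"ty":0,"tz":0,"ax":0,"ay":0,"az":0,"hand":0.56},{"tx":0.16,"ty":0,"tz":0,"ax":0,"ay":0,"az":0,"hand":0.56},{"tx":0.2,"ty":0,"tz":0,"ax":0,"ay":0,"az":0,"hand":0.56}]';python3 -m jog '[{"tx":0.04,"ty":0,"tz":0,"ax":0,"ay":0,"az":0,"hand":0.56},{"tx":0.08,"ty":0,"tz":0,"ax":0,"ay":0,"az":0,"hand":0.56},{"tx":0.12,"ty":0,"tz":0,"ax":0,"ay":0,"az":0,"hand":0.56},{"tx":0.16,"ty":0,"tz":0,"ax":0,"ay":0,"az":0,"hand":0.56},{"tx":0.2,"ty":0,"tz":0,"ax":0,"ay":0,"az":0,"hand":0.56}]';python3 -m jog '[{"tx":0.04,"ty":0,"tz":0,"ax":0,"ay":0,"az":0,"hand":0.56},{"tx":0.08,"ty":0,"tz":0,"ax":0,"ay":0,"az":0,"hand":0.56},{"tx":0.12,"ty":0,"tz":0,"ax":0,"ay":0,"az":0,"hand":0.56},{"tx":0.16,"ty":0,"tz":0,"ax":0,"ay":0,"az":0,"hand":0.56},{"tx":0.19,"ty":0,"tz":0,"ax":0,"ay":0,"az":0,"hand":0.56}]'
python3 - <<'E'
from h import *
goal(31,8,238)
s=snapshot("side");P=pts(s);q=P[...,:2]-O;cx=q@xc;cy=q@yc
c=s["pixels"][60:270,150:400];cv2.imwrite("pics/side4.png",cv2.resize(c,None,fx=2.8,fy=2.8,interpolation=cv2.INTER_CUBIC)[:,:,::-1])
for n in ("side","top"):
    s=snapshot(n);P=pts(s);q=P[...,:2]-O;cx=q@xc;cy=q@yc
    m=(abs(P[...,2]-85)<3)&(abs(cx)<25)&(cy>-60)&(cy<140)
    if m.sum():print(n,m.sum(),"card top cy",np.percentile(cy[m],[1,99]))
E
```

```text
time: 6.23
tool_pos: [548.6, 18.0, 236.8]
tcp_rot: [179.9, 0.1, 84.0]
ft_force: [-3.0, -7.0, 8.7]
finger_gap: 47.9
time: 6.65
tool_pos: [551.7, 47.9, 236.8]
tcp_rot: [179.9, 0.1, 84.0]
ft_force: [-2.8, -7.4, 8.9]
finger_gap: 47.7
time: 7.07
tool_pos: [554.7, 76.4, 236.8]
tcp_rot: [179.9, 0.1, 84.0]
ft_force: [-1.4, -6.6, 9.3]
finger_gap: 47.7
t 7.07 tcp [554.7  76.4 236.8] [1.7988e+02 1.0000e-01 8.4000e+01] chute 31.0 -5.8 F [-1.4 -6.6  9.3] gap 47.7
need d [ 0.092  0.    -0.008] a [0.003 0.002 0.004]
side 618 card top cy [ 3.38357121 99.53740212]
top 422 card top cy [13.11078901 98.50072708]
```

View pics/side4.png

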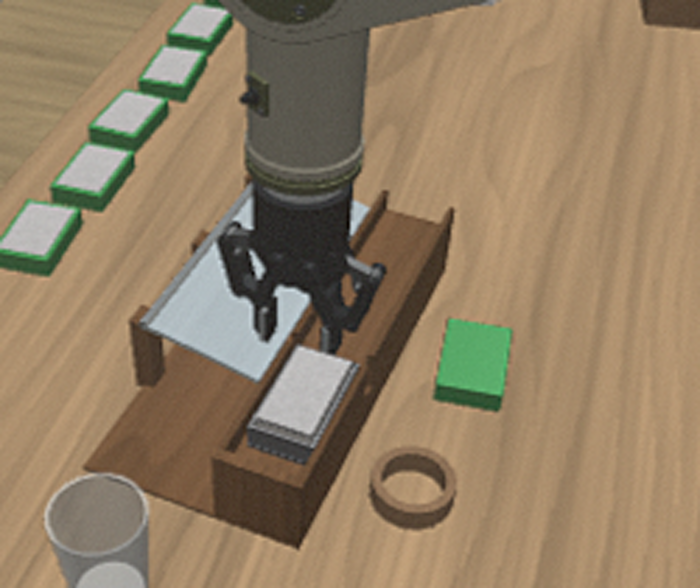

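The card tops reach chute y ≈ 99, so the tray's back end is only at about +4. I'll push 16 mm more, slowly.

```bash
python3 -m jog '[{"tx":0.03,"ty":0,"tz":0,"ax":0,"ay":0,"az":0,"hand":0.56},{"tx":0.06,"ty":0,"tz":0,"ax":0,"ay":0,"az":0,"hand":0.56},{"tx":0.09,"ty":0,"tz":0,"ax":0,"ay":0,"az":0,"hand":0.56},{"tx":0.11,"ty":0,"tz":0,"ax":0,"ay":0,"az":0,"hand":0.56},{"tx":0.11,"ty":0,"tz":0,"ax":0,"ay":0,"az":0,"hand":0.56}]'
python3 - <<'E'
from h import *
goal(31,8,238)
for n in ("side","top"):
    s=snapshot(n);P=pts(s);q=P[...,:2]-O;cx=q@xc;cy=q@yc
    m=(abs(P[...,2]-85)<3)&(abs(cx)<25)&(cy>-60)&(cy<140)
    if m.sum():print(n,m.sum(),"card top cy",np.percentile(cy[m],[1,99]))
E
```

```text
time: 7.63
tool_pos: [556.4, 93.1, 236.7]
tcp_rot: [179.9, 0.1, 84.0]
ft_force: [-2.3, -3.4, 7.5]
finger_gap: 47.7
t 7.63 tcp [556.4  93.1 236.7] [1.7989e+02 6.0000e-02 8.4010e+01] chute 30.9 11.0 F [-2.3 -3.4  7.5] gap 47.7
need d [-0.02   0.001 -0.009] a [0.002 0.001 0.005]
side 649 card top cy [ 21.85566145 116.26557566]
top 399 card top cy [ 29.25378662 115.15310267]
```

The tray's back end is at about +19 and its front at about 119, clear of the stop at 135. I'll back off 4 mm, then lift straight up.

```bash
python3 -m jog '[{"tx":-0.015,"ty":0,"tz":0,"ax":0,"ay":0,"az":0,"hand":0.56},{"tx":-0.03,"ty":0,"tz":0,"ax":0,"ay":0,"az":0,"hand":0.56},{"tx":-0.03,"ty":0,"tz":-0.02,"ax":0,"ay":0,"az":0,"hand":0.56},{"tx":-0.03,"ty":0,"tz":-0.05,"ax":0,"ay":0,"az":0,"hand":0.56},{"tx":-0.03,"ty":0,"tz":-0.08,"ax":0,"ay":0,"az":0,"hand":0.56}]';python3 -m jog '[{"tx":0,"ty":0,"tz":-0.03,"ax":0,"ay":0,"az":0,"hand":0.56},{"tx":0,"ty":0,"tz":-0.06,"ax":0,"ay":0,"az":0,"hand":0.56},{"tx":0,"ty":0,"tz":-0.1,"ax":0,"ay":0,"az":0,"hand":0.56},{"tx":0,"ty":0,"tz":-0.15,"ax":0,"ay":0,"az":0,"hand":0.56},{"tx":0,"ty":0,"tz":-0.25,"ax":0,"ay":0,"az":0,"hand":0.56}]';python3 -m jog '[{"tx":0,"ty":0,"tz":-0.2,"ax":0,"ay":0,"az":0,"hand":0.56},{"tx":0,"ty":0,"tz":-0.4,"ax":0,"ay":0,"az":0,"hand":0.56},{"tx":0,"ty":0,"tz":-0.6,"ax":0,"ay":0,"az":0,"hand":0.56},{"tx":0,"ty":0,"tz":-0.6,"ax":0,"ay":0,"az":0,"hand":0.56},{"tx":0,"ty":0,"tz":-0.6,"ax":0,"ay":0,"az":0,"hand":0.56}]'
python3 - <<'E'
from h import *
goal(31,-150,400)
for n in ("side","top"):
    s=snapshot(n);P=pts(s);q=P[...,:2]-O;cx=q@xc;cy=q@yc
    m=(abs(P[...,2]-85)<3)&(abs(cx)<25)&(cy>-60)&(cy<140)
    if m.sum():print(n,m.sum(),"card top cy",np.percentile(cy[m],[1,99]))
    c=s["pixels"][60:270,150:400];cv2.imwrite(f"pics/{n}5.png",cv2.resize(c,None,fx=2.8,fy=2.8,interpolation=cv2.INTER_CUBIC)[:,:,::-1])
E
```

```text
time: 8.15
tool_pos: [555.2, 89.4, 248.1]
tcp_rot: [-180.0, -0.1, 84.0]
ft_force: [-3.6, 3.2, 5.6]
finger_gap: 47.7
time: 8.57
tool_pos: [554.4, 88.8, 283.5]
tcp_rot: [-179.8, 0.0, 84.0]
ft_force: [-0.6, -0.2, 0.5]
finger_gap: 47.5
time: 8.98
tool_pos: [556.0, 88.9, 377.8]
tcp_rot: [179.7, -0.0, 84.0]
ft_force: [1.6, 0.4, -0.4]
finger_gap: 48.0
t 8.98 tcp [556.   88.9 377.8] [ 1.797e+02 -4.000e-02  8.401e+01] chute 30.9 6.7 F [ 1.6  0.4 -0.4] gap 48.0
need d [-1.045 -0.003 -0.149] a [ 0.007 -0.001  0.005]
side 632 card top cy [ 30.40425945 115.95601248]
top 347 card top cy [ 29.27249168 120.00090069]
```

View pics/side5.png

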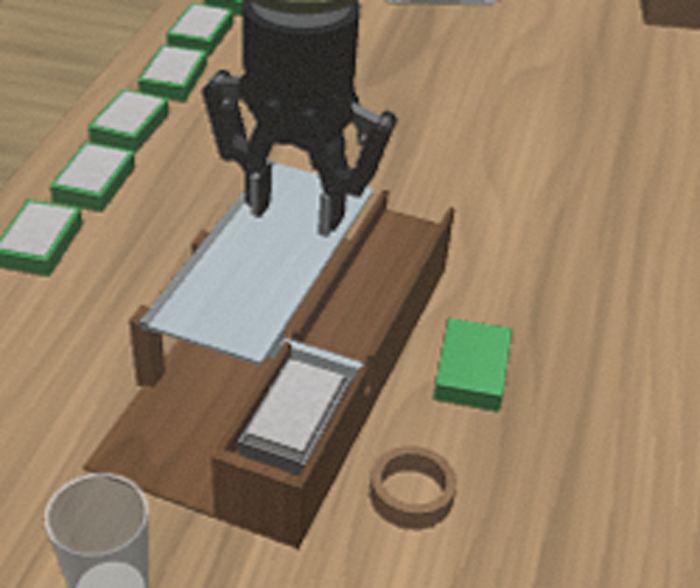

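The gate is up behind the tray, with its blade at about (325,355) in the crop. I'll move the arm aside for a final check.

```bash
python3 -m jog '[{"tx":-0.2,"ty":0,"tz":-0.1,"ax":0,"ay":0,"az":0,"hand":0.56},{"tx":-0.4,"ty":0,"tz":-0.1,"ax":0,"ay":0,"az":0,"hand":0.56},{"tx":-0.6,"ty":0,"tz":-0.1,"ax":0,"ay":0,"az":0,"hand":0.56},{"tx":-0.8,"ty":0,"tz":-0.1,"ax":0,"ay":0,"az":0,"hand":0.56},{"tx":-1,"ty":0,"tz":-0.1,"ax":0,"ay":0,"az":0,"hand":0.56}]';python3 -m jog '[{"tx":0,"ty":0,"tz":0,"ax":0,"ay":0,"az":0,"hand":0.56},{"tx":0,"ty":0,"tz":0,"ax":0,"ay":0,"az":0,"hand":0.56},{"tx":0,"ty":0,"tz":0,"ax":0,"ay":0,"az":0,"hand":0.56},{"tx":0,"ty":0,"tz":0,"ax":0,"ay":0,"az":0,"hand":0.56}]'
python3 - <<'E'
from h import *
goal(31,-150,400)
s=snapshot("top");P=pts(s);q=P[...,:2]-O;cx=q@xc;cy=q@yc;Z=P[...,2]
m=(abs(Z-85)<3)&(abs(cx)<25)&(cy>-60)&(cy<140);print("cards",np.percentile(cy[m],[1,99]),np.median(Z[m]))
m=(abs(cx)<22)&(abs(cy)<2.5);print("gate z",np.median(Z[m]))
m=(abs(cx-62)<6)&(abs(cy)<35);print("plate z",np.median(Z[m]))
h=cv2.cvtColor(s["pixels"],cv2.COLOR_RGB2HSV);g=((h[...,0]>50)&(h[...,0]<85)&(h[...,1]>120)&(np.mgrid[:384,:512][0]>200)&(np.mgrid[:384,:512][1]<400))
print("pack px",np.argwhere(g).min(0),np.argwhere(g).max(0))
cv2.imwrite("pics/top6.png",cv2.resize(s["pixels"][110:270,140:390],None,fx=3.2,fy=3.2,interpolation=cv2.INTER_CUBIC)[:,:,::-1])
E
```

```text
time: 9.5
tool_pos: [538.7, -61.4, 387.6]
tcp_rot: [-179.8, -0.0, 84.0]
ft_force: [0.4, -0.4, 0.8]
finger_gap: 47.9
time: 9.83
tool_pos: [539.5, -59.4, 388.7]
tcp_rot: [-179.9, -0.0, 84.1]
ft_force: [-0.2, 0.3, 0.2]
finger_gap: 47.6
t 9.83 tcp [539.5 -59.4 388.7] [-1.799e+02 -3.000e-02  8.406e+01] chute 30.5 -142.4 F [-0.2  0.3  0.2] gap 47.6
need d [-0.05   0.003 -0.075] a [-0.002 -0.001  0.006]
cards [ 29.53197933 114.14299659] 85.47113379021759
gate z 68.8284983404695
plate z 85.37281079966384
pack px [235 290] [261 326]
```

View pics/top6.png

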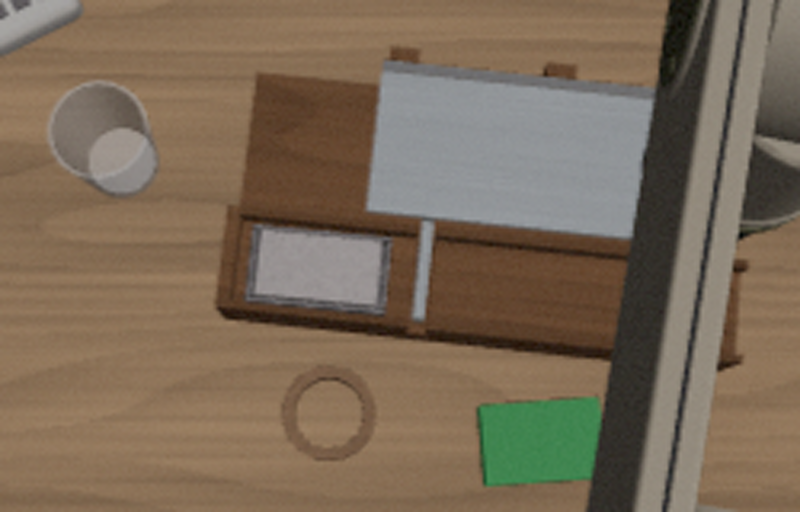

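The tray sits flat between the gate, at about (423,270) in the crop, and the end stop. The gate is shut, and the cup, tape and pack are unmoved.

```bash
python3 -c "
from bench import *
print(hand_in())"
```

```text
the job is handed in; nothing more can be done
None
```

The tray is through the chute and the gate is shut behind it. I handed the job in at about 10 s of the 51 s allowed.

**What I did:** one fingertip pressed the plate to its stop, with the plate measured at 66.3 mm against 66 expected. I held it down while the other fingertip slid the tray about 185 mm along the floor. Then I backed off 4 mm and lifted straight up, so the gate sprang shut.

**Last checks:**
- **Gate and plate:** the gate's top edge is at 68.8 mm (69 when shut) and the plate at 85.4 mm (85 when shut).
- **Tray:** it is flat, with the card tops at 85.5 mm. Its back end is about 19 mm past the gate's centre, and it is clear of the end stop.
- **Cup, tape and pack:** they look unmoved in the top view. The arm hid the right edge of the pack, so only its visible edges could be compared.
- **Forces:** the highest wrist reading was about 12 N, and nothing was touching the robot at the end.

**Check that failed:** one plate-height reading midway through the push was useless because the arm hid that patch. For the rest of the push I relied on the steady 7.5–9 N downward force and the unchanged tool height.

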